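# Set a test bar between bench centres and hold the lock nut a quarter turn off

## Task

Lay the long bright steel bar in the two V rests of the bench centres, then slide the blue tailstock up until the bar is held between both points. Then screw the brass knurled nut on the tailstock down (clockwise from above) until it bottoms out, back it off a quarter turn so that the tailstock keeps a sliding fit, and finish still gripping the nut there, without letting go. Leave the short copper bar and everything else on the table where it is.

Things in the scene. Friction and masses are not known exactly. Their poses are not given: they have to be found in the camera images.
- test_bar: Bright steel round bar, 22 mm diameter, 150 mm long, about 0.35 kg, lying on the table at the start, with a 12 mm wide, 10 mm deep centre hole in each end. Origin at the middle of its axis (11 mm above the table at the start); its y axis runs along the bar (both ends are alike).
- short_bar: Copper round bar, 22 mm diameter, 90 mm long, lying on the table: not wanted, leave it. Origin at the middle of its axis, y along the bar.
- bed: Bench centres, bolted down: grey bed 70 mm wide, 285 mm long, its top 20 mm above the table. Origin on the table under the bed; x across it, z up, y along it towards the fixed grey head block. Line of centres: x = 0, z = 0.060 m, along y. Two V rests, 7 mm thick, at y = -0.042 and +0.052 m; arms rise to z = 0.063 m and reach 24 mm either side. Between the points the bar's middle lies at y = 0.0185 m.
- rests_mid (a point): Point on the line of centres midway between the V rests (bed y = 0.005 m), 60 mm above the table. A 22 mm bar lying in both rests has its axis on this line and can be pushed along. When lowered it must clear both points, whose tips are at bed y = 0.086 (head) and, fully back, y = -0.094 m (tailstock).
- tailstock (a joint): Slide of the blue tailstock (m): 0 = fully back, grows along the bed's +y towards the head; about 0.045 with the bar held between both points; end stop 0.065. Starts at 0 to 0.008. Needs about 4 N, some 8 N with the bar to push; stays where left. Block 46 mm across the bed, 36 mm along it, top 83 mm above the table; its point's tip is 34 mm ahead of the nut's axis.
- lock_nut (a joint): Angle of the brass knurled nut (rad): 0 = bottomed out (hard stop), positive = unscrewed, counter-clockwise seen from above; it starts 1.7 to 2.7 rad open. It turns with about 0.06 N m, rises 2.5 mm a turn and stays where it is left.
- nut_grip (a point): Middle of the brass knurled nut on its upright axis, on the tailstock: 33 mm diameter, 24 mm high, red mark on its rim; about 0.11 m above the table, moves with the tailstock. Under it a 24 mm wide collar, foot 26 mm below this point; a 14 mm stud ends 24 mm above it. Further right (world y below -0.25 m) a fixed pipe rest's bar (x 0.2 to 0.45, top at 0.37 m) and pipe (beyond, to 0.5 m) overhang.
- soapstone: Slim soapstone marking holder, 10x122x11 mm, lying flat: leave it. Origin at the centre of its underside.
- pliers: Pliers with blue handles, 40x174x12 mm, lying flat: leave them. Origin at the centre of its underside.
- nozzle_0: Brass torch nozzle, 52 mm high, standing: leave it. Origin at the centre of its underside.
- nozzle_1: Copper-tipped torch nozzle, 46 mm high, standing: leave it. Origin at the centre of its underside.
- nozzle_2: Brass torch nozzle, 58 mm high, standing: leave it. Origin at the centre of its underside.
- t_joint: Welded T sample, 45x80x40 mm: leave it. Origin at the centre of its underside.
- coupon_2: Flat steel practice plate, 50x100x8 mm: leave it. Origin at the centre of its underside.

How it is judged:
On the way, in this order (a step that is already met when the one before it is completed fails the run):
1. the long bar lies in both V rests (x of test_bar in the frame of bed between -0.005 and 0.005 m and z of test_bar in the frame of bed between 0.056 and 0.065 m and angle between the y axis of test_bar and the y axis of bed, either way round below 0.06 rad), for 0.2 s.
2. the tailstock is closed up and the bar is held between both points (all of step 1 and y of test_bar in the frame of bed above 0.0145 m and value of joint tailstock above 0.041 m), for 0.2 s.
3. the nut is screwed down until it bottoms out, the bar still between the points (all of step 2 and value of joint lock_nut below 0.1 rad), for 0.1 s.
At the end, for the whole second after the job is handed in: The bar lies on the line of centres (within 5 mm, 0.06 rad) between both points (tailstock joint above 0.041 m, bar middle beyond bed y = 0.0145 m); the nut, having been bottomed, stands still a quarter turn off (1.22 to 1.92 rad) and is still gripped by the fingers with more than 3 N (all of step 2 and value of joint lock_nut between 1.22 and 1.92 rad and velocity of joint lock_nut between -0.1 and 0.1 rad/s and contact force between the fingers and lock_nut above 3 N and contact force between the fingers and test_bar below 0.5 N); the arm keeps its last pose, push and grip.
It fails at once if another thing on the table is moved by more than 30 mm (distance of any of short_bar, soapstone, pliers, nozzle_0, nozzle_1, nozzle_2, t_joint, coupon_2 from where it was at the start of the episode above 0.03 m).
It also fails if it takes over 72 s, if anything falls off the work surface, if the arm or the gripper's body presses on something with over 40 N, if the wrist force passes 120 N, or if a joint passes its speed limit or range.

## Robot

A 7-joint arm with a two-finger parallel gripper is mounted at the origin on a cart in front of the work surface, level with it; the furniture and walls round the work are solid. World frame = base frame: x ahead of the robot, y to its left, z up, the work surface at z = 0. Lengths are in m, angles in rad, forces in N, time in s.
With the tool pointing down it reaches from about 0.4 to 0.875 m from the base axis. Payload 6.5 kg.
Tool frame: the origin (TCP) lies midway between the tips of the shut fingers; the grasp point (between the pads) lies ctrl.tcp_to_grasp behind it (ctrl.tcp_to_grasp is the distance from the TCP to the grasp point, in m); z points along the fingers, x is the direction in which the jaws open and shut, and the axes are right-handed (so a half turn about z gives the same grasp; the last joint's range is limited). The gripper opens to 88 mm and grips with 3 to 60 N. Pads are 18 mm wide; open, the fingers measure 123 mm over their backs; the gripper's body (75 mm by 187 mm) begins 45 mm behind the grasp point.
Start: joints at [-1.352, 0.536, -0.004, 1.538, 0.003, 1.067, -0.071], TCP at [0.183, 0.624, 0.239] pointing down, gripper open.
Joint ranges: [-2.7, 2.7], [-0.37, 2.16], [-1.27, 1.26], [0.24, 2.4], [-1.31, 4.45], [0.19, 1.91], [-2.76, 2.76]. Speed limits (rad/s): [2.39, 2.39, 3.14, 3.14, 3.14, 3.14, 3.14].

## Interface

Orientations are given as a unit quaternion [x, y, z, w].
In Python, from bench import ctrl, capture, job gives the robot as it stands. The module is installed in compiled form; this text tells all that it offers.
- The arm moves only by the shell command python3 -m creep 'ROWS' [OPENING] [FORCE]. ROWS is JSON, a list that holds one entry, the list of rows, each a list of 6 numbers: the shift along the tool's x, y, z in mm, then the turn, a rotation vector about the tool's x, y, z in degrees. In form: [[[x, y, z, wx, wy, wz], ...]]. A call has 1 to 12 rows; each row shifts and turns the commanded pose from where the row before left it, along the tool's axes as they then stand; what a row does not reach is not made up. A row lasts 1/12 s, in which the tool goes at most 41.7 mm and 7.16 degrees, less where a joint would pass 70% of its speed; a pose out of reach is approached as far as the arm can. A call with a gripper value outside its range is refused whole. OPENING is the closure, from -1 (fully open) to 1 (shut), set as the call begins (- or left out, the last holds). The fingers move at their own pace and stop on an object; FORCE is the grip in N (left out, the last holds). Time passes only in rows, so rows that do not move let the fingers close. It gives the time, the measured TCP pose, the force and the opening at its end, in the units of the state.
- ctrl.state(): the state, without advancing time (a new reading comes with each control period).
- capture(name): name is "scene" or "top"; returns a dict with "image" (480x640x3 uint8, red, green, blue), "K" (3x3 intrinsics, pixels), "k1" (the pictures are not rectified: a ray, as slopes to the right and down, at radius r is drawn at 1 + k1 r^2 times it, then the intrinsics apply), "eye" and "rotation" of the camera in the world. Camera axes: x right, y up, looking along -z (the intrinsics and any distortion apply to the point x, -y, -z); pixel columns grow to the right and rows downward; lengths in m; the calibration is good to about 2 mm. A picture is of the moment at which its call begins. There is no depth.
- job.sign_off(): hands the job in, once; it reports no verdict.
The state is a dict: "time_s": time; "joints": joint angles; "qvel": joint speeds; "tau": joint torques, N m; "tool_pos": TCP position; "eef_rot": TCP orientation; "contact_force": force on the tool from outside, world axes, zero at the start; "wrist_torque": the same for the moment, N m; "gripper_width": opening from 0.0 (shut) to 1.0 (fully open).
Only numpy, scipy, OpenCV 4.12 (cv2) and the standard library are available. Lean on these libraries where they do the work, as an engineer would, in place of code of your own. Each camera call takes 0.05 s, during which the arm holds its last target.

## Working session

There is one attempt and no reset: what is moved stays moved. The work goes in short steps, Python scripts to look and compute and a shell command to move; the robot and the scene stay as the last step left them, time stands still between calls to the robot, and variables do not carry over. Pictures are saved under pics/ and viewed, and the job is handed in when it is done.

```bash
mkdir -p pics; ls
python3 - <<'E'
from bench import ctrl, capture, job
import cv2,json
s=ctrl.state();print(s, ctrl.tcp_to_grasp)
for n in("scene","top"):
    c=capture(n);cv2.imwrite(f"pics/{n}0.png",c["image"][:,:,::-1]);print(n,c["K"],c["k1"],c["eye"],c["rotation"])
E
```

```text
pics
{'time_s': 0.0, 'joints': array([-1.35219463,  0.53718223, -0.00444228,  1.53883538,  0.00260809,
        1.0672976 , -0.07118558]), 'qvel': array([-0.00022072,  0.00217444, -0.00071069, -0.00153395, -0.00026888,
       -0.00064688, -0.00048475]), 'tau': array([-3.22509031e-04, -5.70981932e+01,  9.90458988e-01, -2.51603651e+01,
       -5.63056231e-02,  1.78159674e-02,  1.68995866e-04]), 'tool_pos': array([0.18247545, 0.62323491, 0.23784335]), 'eef_rot': array([ 8.00273896e-01,  5.99634017e-01, -6.45627704e-04,  5.65707330e-04]), 'contact_force': array([ 0.10036882, -0.40696965, -0.29324801]), 'wrist_torque': array([-0.03143856, -0.01033945, -0.00358038]), 'gripper_width': 0.9933948968674736} 0.0187
scene [[468.07021257   0.         317.25452094]
 [  0.         468.07021257 237.96012911]
 [  0.           0.           1.        ]] -0.10039295259635367 [-0.00666616 -0.58042809  0.47357805] [ 0.48236657 -0.20513971 -0.31609355  0.79077497]
top [[577.27492137   0.         315.27145615]
 [  0.         577.27492137 232.28842229]
 [  0.           0.           1.        ]] -0.13979588355019867 [ 0.42787642 -0.02104979  1.1729171 ] [-0.03646228  0.04444117  0.70829108 -0.70357603]
```

View pics/scene0.png

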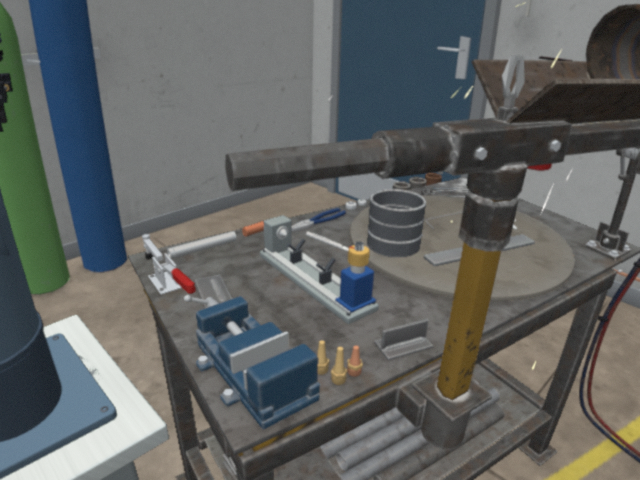

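View pics/top0.png

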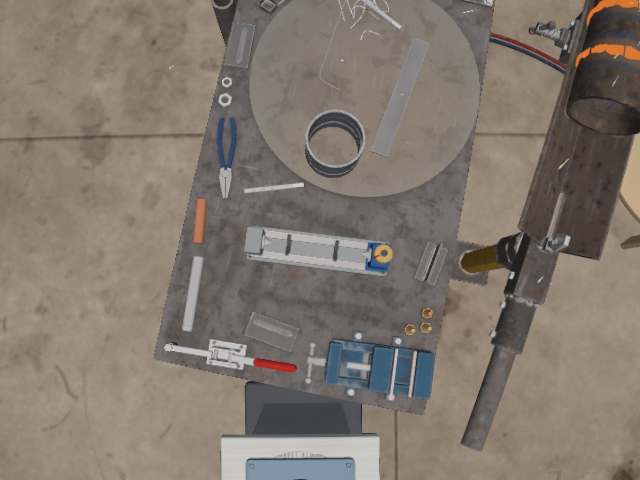

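```bash
cat > h.py <<'E'
import numpy as np, cv2
from scipy.spatial.transform import Rotation as R
from bench import ctrl, capture
def snap(n,tag,box=None,sc=1):
    c=capture(n);im=c["image"][:,:,::-1].copy()
    if box: 
        x0,y0,x1,y1=box; im=im[y0:y1,x0:x1]
    if sc!=1: im=cv2.resize(im,None,fx=sc,fy=sc,interpolation=cv2.INTER_CUBIC)
    cv2.imwrite(f"pics/{tag}.png",im); return c
def pos(c,u,v,z):
    K=np.array(c["K"]);D=np.array([c["k1"],0,0,0,0.])
    p=cv2.undistortPointsIter(np.array([[[u,v]]],float),K,D,None,None,(3,50,1e-12))[0,0]
    d=R.from_quat(c["rotation"]).apply([p[0],-p[1],-1.]); e=np.array(c["eye"])
    return e+d*(z-e[2])/d[2]
def proj(c,P):
    q=R.from_quat(c["rotation"]).inv().apply(np.atleast_2d(P)-np.array(c["eye"]))
    q=q*[1,-1,-1]
    return cv2.projectPoints(q,np.zeros(3),np.zeros(3),np.array(c["K"]),np.array([c["k1"],0,0,0,0.]))[0][:,0]
E
python3 - <<'E'
from h import *
c=snap("top","bar",(150,180,280,340),5 and 4)
im=c["image"][:,:,::-1]
def crop(n,b,s):
    x0,y0,x1,y1=b;cv2.imwrite(f"pics/{n}.png",cv2.resize(im[y0:y1,x0:x1],None,fx=s,fy=s,interpolation=cv2.INTER_CUBIC))
crop("bed",(235,215,405,285),4.5)
E
```

```text
(no output)
```

View pics/bar.png

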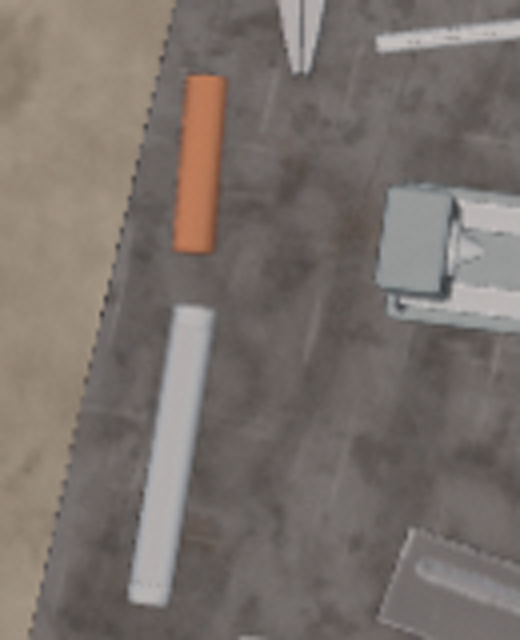

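View pics/bed.png

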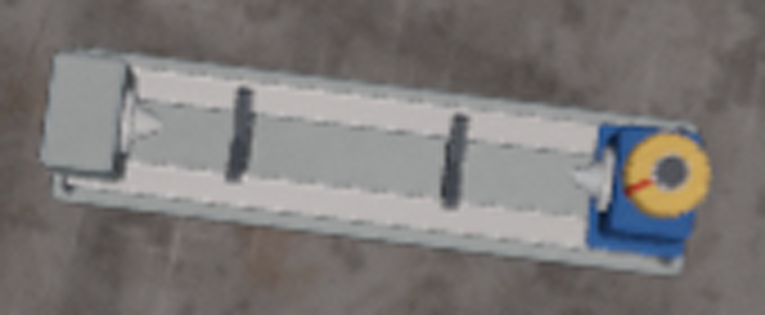

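Run:
```python
from h import *
from scipy.optimize import least_squares
c=capture("top")
def px(x,y,ox,oy,s): return ((x+.5)/s-.5+ox,(y+.5)/s-.5+oy)
a=pos(c,*px(194,308,150,180,4),.011);b=pos(c,*px(150,603,150,180,4),.011)
print("bar",a,b,np.linalg.norm(a-b),(a+b)/2,np.degrees(np.arctan2(*(a-b)[1::-1])))
a=pos(c,*px(205,76,150,180,4),.011);b=pos(c,*px(193,250,150,180,4),.011)
print("cu",a,b,np.linalg.norm(a-b))
P=[(.024,.052,.063),(-.024,.052,.063),(.024,-.042,.063),(-.024,-.042,.063),(0,.086,.06)]
U=[(244,88),(235,182),(461,115),(452,208),(161,122)]
U=np.array([px(*u,235,215,4.5) for u in U]);Ut=np.array([px(577,177,235,215,4.5)]);Un=np.array([px(668,174,235,215,4.5)])
def W(p,Q):
    Q=np.array(Q,float);r=R.from_euler('z',p[2]).as_matrix();return Q@r.T+[p[0],p[1],0]
def f(p):
    return np.r_[proj(c,W(p,P))-U,proj(c,W(p,[(0,-.094+p[3],.06)]))-Ut,proj(c,W(p,[(0,-.128+p[3],.122)]))-Un].ravel()
r=least_squares(f,[.45,0,0,0.004]);print(r.x,r.fun.reshape(-1,2).round(2))
print("yaw deg",np.degrees(r.x[2]),"rests_mid",W(r.x,[(0,.005,.06)]),"nut",W(r.x,[(0,-.128+r.x[3],.11)]),"bed+y",W([0,0,r.x[2],0],[(0,1,0)]))
np.save("bed.npy",r.x)
s=ctrl.state();print(R.from_quat(s["eef_rot"]).as_matrix().round(3))
```

```text
bar [0.51328606 0.20282092 0.011     ] [0.36508425 0.22365325 0.011     ] 0.14965881822753863 [0.43918516 0.21323709 0.011     ] -8.001488987554595
cu [0.63224179 0.19909269 0.011     ] [0.54278166 0.20375354 0.011     ] 0.08958145886142227
[ 0.52554163 -0.03236444 -0.13113971  0.00093132] [[ 0.54 -2.07]
 [-0.66  1.6 ]
 [ 0.53 -2.05]
 [-0.45  1.88]
 [ 0.04  0.59]
 [-0.65 -0.17]
 [ 0.61  0.17]]
yaw deg -7.513752113545263 rests_mid [[ 0.52619545 -0.02740737  0.06      ]] nut [[ 0.5089256  -0.15834205  0.11      ]] bed+y [[0.13076415 0.9914135  0.        ]]
[[ 0.281  0.96  -0.   ]
 [ 0.96  -0.281 -0.001]
 [-0.001  0.    -1.   ]]
```

```bash
cat >> h.py <<'E'
def go(target,yaw=None):
    "print mm in tool axes to target TCP and deg rotvec to bring tool vertical with tool-x at world yaw (deg)"
    s=ctrl.state();r=R.from_quat(s["eef_rot"])
    d=r.inv().apply(np.array(target)-s["tool_pos"])*1000
    m=r.as_matrix()
    print("t",round(s["time_s"],2),"pos",s["tool_pos"].round(4),"xyaw",np.degrees(np.arctan2(m[1,0],m[0,0])).round(1),"F",s["contact_force"].round(1),"T",s["wrist_torque"].round(2),"w",round(s["gripper_width"],3),"q",s["joints"].round(2))
    print("delta mm",d.round(1))
    if yaw is not None:
        y=np.radians(yaw);t=np.array([[np.cos(y),np.sin(y),0],[np.sin(y),-np.cos(y),0],[0,0,-1]]).T
        t=np.c_[[np.cos(y),np.sin(y),0],[np.sin(y),-np.cos(y),0],[0,0,-1]]
        print("rot deg",np.degrees((r.inv()*R.from_matrix(t)).as_rotvec()).round(2))
E
python3 -c "
from h import *
go([.4392,.2132,.12],82)"
python3 -m creep '[[[-26,30,5,0,0,-0.7],[-26,30,5,0,0,-0.7],[-26,30,5,0,0,-0.7],[-26,30,5,0,0,-0.7],[-26,30,5,0,0,-0.7],[-26,30,5,0,0,-0.7],[-26,30,5,0,0,-0.7],[-26,30,5,0,0,-0.7],[-26,30,5,0,0,-0.7],[-26,30,5,0,0,-0.7],[-26,30,5,0,0,-0.7],[-10,15,5,0,0,-0.6]]]' -1 30
python3 -c "
from h import *
go([.4392,.2132,.12],82)"
```

```text
t 0.2 pos [0.1826 0.6235 0.2382] xyaw 73.7 F [-0.6  0.3  0.2] T [0.04 0.01 0.03] w 1.002 q [-1.35  0.54 -0.    1.54  0.    1.07 -0.07]
delta mm [-321.6  361.5  118.6]
rot deg [ 0.    0.06 -8.31]
time_s: 1.2
tool_pos: [0.4571, 0.2544, 0.1786]
eef_rot: [0.757, 0.654, -0.0, 0.001]
contact_force: [-0.3, -0.0, -0.7]
gripper_width: 1.0
t 1.2 pos [0.4571 0.2544 0.1786] xyaw 81.7 F [-0.3 -0.  -0.7] T [ 0.04 -0.05 -0.01] w 1.0 q [-0.66  0.4   0.08  1.93 -0.04  0.81  0.87]
delta mm [-43.3 -11.9  58.7]
rot deg [ 0.1   0.11 -0.33]
```

```bash
python3 -m creep '[[[-11,-3,15,0,0,0],[-11,-3,15,0,0,0],[-11,-3,15,0,0,0],[-10,-3,14,0,0,-0.3],[0,0,0,0,0,0],[0,0,0,0,0,0],[0,0,0,0,0,0]]]' >/dev/null
python3 -c "
from h import *
go([.4392,.2132,.004],82)
snap('top','pre',(140,200,380,380),3)"
```

```text
t 1.78 pos [0.437  0.22   0.1205] xyaw 82.3 F [ 0.7 -0.4 -0. ] T [-0.01 -0.    0.02] w 0.999 q [-0.61  0.44  0.07  2.05 -0.05  0.65  0.92]
delta mm [ -6.6   3.  116.5]
rot deg [ 0.06 -0.07  0.3 ]
```

View pics/pre.png

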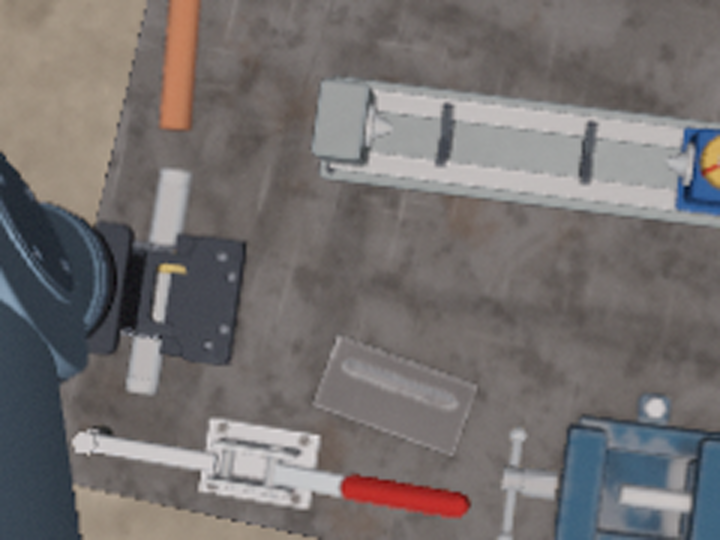

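The gripper straddles the steel bar (crop about (165,280)) and is aligned with it. The copper bar ends about 150 crop px away, so it is clear. Descending.

```bash
python3 -m creep '[[[-3,1.5,15,0,0,0],[-3.6,1.5,15,0,0,0.3],[0,0,15,0,0,0],[0,0,15,0,0,0],[0,0,15,0,0,0],[0,0,14,0,0,0],[0,0,12,0,0,0],[0,0,9,0,0,0],[0,0,5,0,0,0],[0,0,0,0,0,0],[0,0,0,0,0,0],[0,0,0,0,0,0]]]' >/dev/null
python3 -c "
from h import *
go([.4392,.2132,.004],82)"
```

```text
t 2.83 pos [0.4388 0.2123 0.0053] xyaw 82.0 F [ 0.9  0.3 -0.4] T [ 0.03 -0.02  0.04] w 1.004 q [-0.58  0.67  0.04  2.08 -0.07  0.4   0.95]
delta mm [0.9 0.3 1.3]
rot deg [ 0.05 -0.04 -0.01]
```

```bash
python3 -m creep '[[[0,0,1,0,0,0],[0,0,0,0,0,0],[0,0,0,0,0,0],[0,0,0,0,0,0],[0,0,0,0,0,0],[0,0,0,0,0,0],[0,0,0,0,0,0],[0,0,0,0,0,0],[0,0,0,0,0,0],[0,0,0,0,0,0]]]' 1 50
python3 -m creep '[[[0,0,-5,0,0,0],[0,0,-12,0,0,0],[0,0,-20,0,0,0],[0,0,-20,0,0,0],[0,0,-20,0,0,0],[0,0,-20,0,0,0],[0,0,-20,0,0,0],[0,0,-10,0,0,0],[0,0,0,0,0,0],[0,0,0,0,0,0]]]'
python3 -c "
from h import *
b=np.load('bed.npy');print(b)
go([.525,-.033,.13],-7.5)
snap('top','lift',(140,200,380,380),3);snap('scene','lifts')"
```

```text
time_s: 3.67
tool_pos: [0.4384, 0.2122, 0.0037]
eef_rot: [0.755, 0.656, 0.0, -0.0]
contact_force: [0.4, 2.1, 1.1]
gripper_width: 0.267
time_s: 4.5
tool_pos: [0.4382, 0.212, 0.1309]
eef_rot: [0.755, 0.656, 0.0, 0.0]
contact_force: [0.2, -0.9, -3.9]
gripper_width: 0.237
[ 0.52554163 -0.03236444 -0.13113971  0.00093132]
t 4.5 pos [0.4382 0.212  0.1309] xyaw 82.0 F [ 0.2 -0.9 -3.9] T [0.05 0.02 0.05] w 0.237 q [-0.6   0.42  0.07  2.05 -0.05  0.67  0.93]
delta mm [-230.5  120.1    0.8]
rot deg [ 0.000e+00 -4.000e-02  8.948e+01]
```

View pics/lift.png

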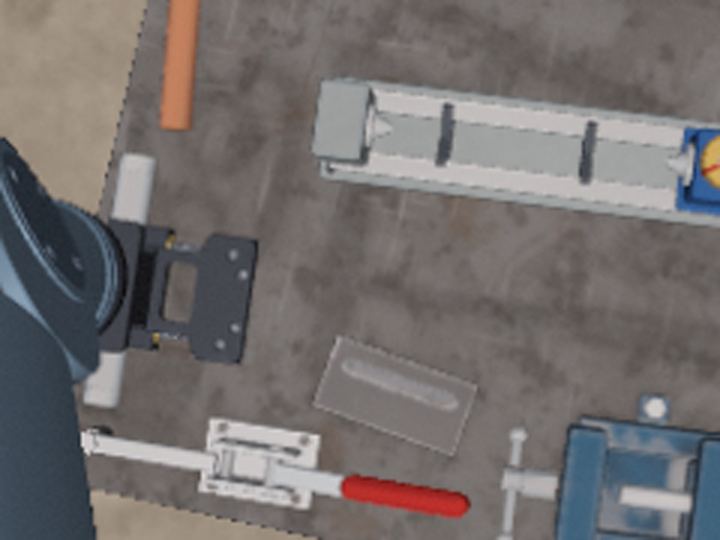

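View pics/lifts.png

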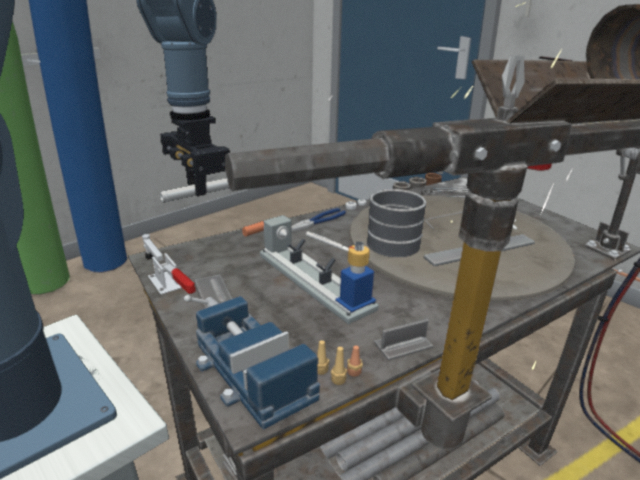

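```bash
python3 - <<'E'
from h import *
c=capture('top')
f=lambda x,y:((x+.5)/3-.5+140,(y+.5)/3-.5+200)
a=pos(c,*f(138,156),.138);b=pos(c,*f(101,405),.138);print(a,b,np.linalg.norm(a-b),(a+b)/2)
s=ctrl.state();print(R.from_quat(s["eef_rot"]).inv().apply((a+b)/2-s["tool_pos"]), R.from_quat(s["eef_rot"]).inv().apply(a-b))
E
python3 -m creep '[[[-19,10,-4,0,0,0],[-19,10,-4,0,0,0],[-19,10,-4,0,0,0],[-19,10,-4,0,0,0],[-19,10,-4,0,0,0],[-19,10,-4,0,0,0],[-19,10,-4,0,0,0],[-19,10,-4,0,0,0],[-19,10,-4,0,0,0],[-19,10,-4,0,0,0],[-19,10,0,0,0,0],[-21,10,0,0,0,0]]]'
python3 -m creep '[[[0,0,0,0,0,6],[0,0,0,0,0,6],[0,0,0,0,0,6],[0,0,0,0,0,6],[0,0,0,0,0,6],[0,0,0,0,0,6],[0,0,0,0,0,6],[0,0,0,0,0,6],[0,0,0,0,0,6],[0,0,0,0,0,6],[0,0,0,0,0,6],[0,0,0,0,0,6]]]'
python3 -m creep '[[[0,0,0,0,0,6],[0,0,0,0,0,6],[0,0,0,0,0,5.5],[0,0,0,0,0,0],[0,0,0,0,0,0],[0,0,0,0,0,0]]]'
python3 -c "
from h import *
go([.5254,-.0334,.13],-7.5)
snap('top','over',(200,160,440,340),3);snap('scene','overs')"
```

```text
[0.51301761 0.20121206 0.138     ] [0.36422055 0.22181584 0.138     ] 0.15021677719061327 [0.43861908 0.21151395 0.138     ]
[ 0.00015072  0.00119657 -0.00841756] [ 0.00033611  0.15021614 -0.00027784]
time_s: 5.65
tool_pos: [0.5248, -0.0331, 0.1697]
eef_rot: [0.755, 0.656, -0.001, -0.001]
contact_force: [-0.3, 1.1, -2.7]
gripper_width: 0.235
time_s: 6.65
tool_pos: [0.5242, -0.0325, 0.1694]
eef_rot: [0.996, 0.085, -0.001, 0.0]
contact_force: [-0.8, 0.2, -4.1]
gripper_width: 0.239
time_s: 7.15
tool_pos: [0.5247, -0.0324, 0.1701]
eef_rot: [0.998, -0.064, -0.001, 0.0]
contact_force: [-0.3, 0.1, -3.9]
gripper_width: 0.235
t 7.15 pos [ 0.5247 -0.0324  0.1701] xyaw -7.3 F [-0.3  0.1 -3.9] T [-0.05  0.07  0.01] w 0.235 q [-0.43  0.46  0.52  1.95 -0.3   0.81  0.13]
delta mm [ 0.9  0.9 40.1]
rot deg [0.03 0.06 0.15]
```

View pics/over.png

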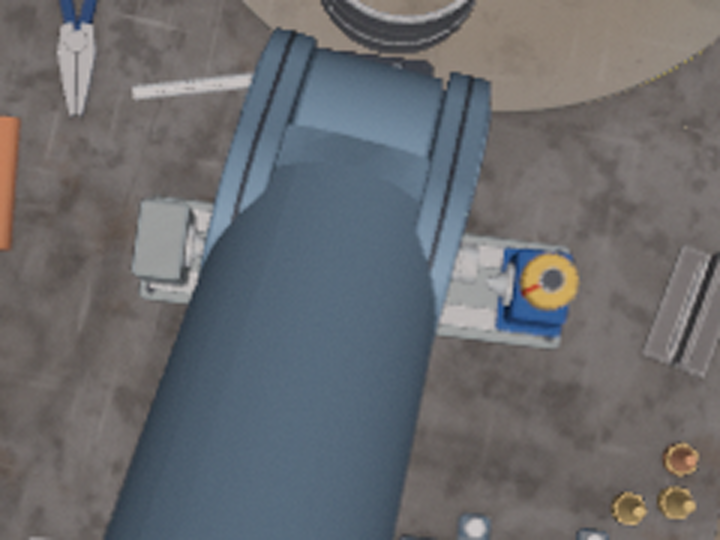

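View pics/overs.png

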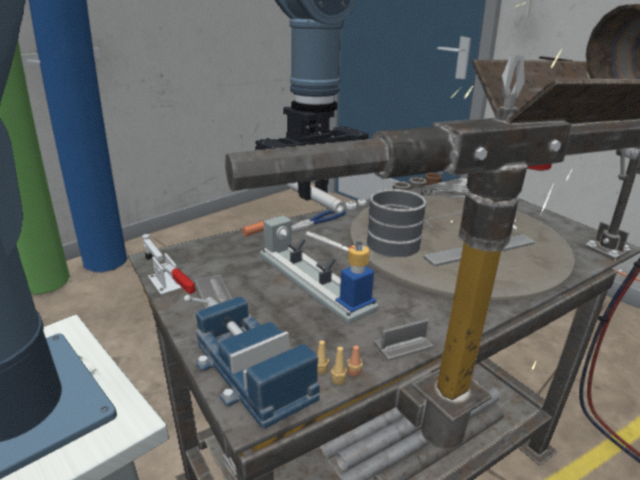

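```bash
python3 -m creep '[[[0.4,0.4,10,0,0,0],[0.4,0.5,16,0,0,0],[0,0,18,0,0,0],[0,0,18,0,0,0],[0,0,18,0,0,0],[0,0,14,0,0,0],[0,0,8,0,0,0],[0,0,3,0,0,0],[0,0,0,0,0,0],[0,0,0,0,0,0],[0,0,0,0,0,0]]]'
python3 -c "
from h import *
go([.5254,-.0334,.053],-7.5)
snap('scene','low',(230,190,400,330),4.5)"
```

```text
time_s: 8.17
tool_pos: [0.5264, -0.0335, 0.0665]
eef_rot: [0.998, -0.065, 0.001, -0.0]
contact_force: [-0.0, 0.6, -3.5]
gripper_width: 0.233
t 8.17 pos [ 0.5264 -0.0335  0.0665] xyaw -7.5 F [-0.   0.6 -3.5] T [-0.06  0.08 -0.02] w 0.233 q [-0.34  0.63  0.41  1.99 -0.43  0.6   0.23]
delta mm [-1.1  0.  13.5]
rot deg [-0.01 -0.09 -0.01]
```

View pics/low.png

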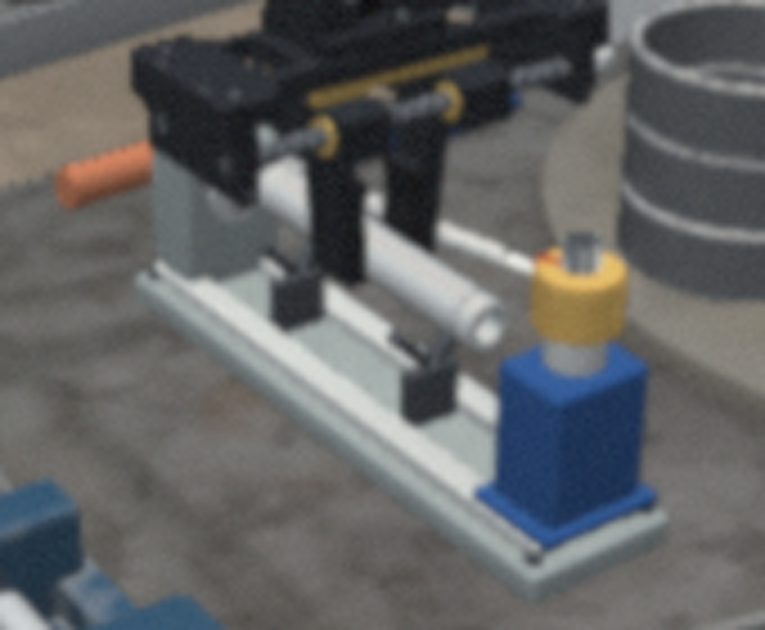

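Run:
```python
from h import *
c=capture('scene');b=np.load('bed.npy')
r=R.from_euler('z',b[2])
W=lambda p:r.apply(p)+[b[0],b[1],0]
s=ctrl.state();t=s["tool_pos"]+[0,0,.008]
d=r.apply([0,.075,0])
q=proj(c,[t-d,t+d,W([.024,-.042,.063]),W([-.024,-.042,.063]),W([-.024,.052,.063]),W([0,-.127,.122]),W([-.035,-.1425,0.02])])
print(((q-[230,190]+.5)*4.5-.5).round(0))
```

```text
[[491. 322.]
 [273. 181.]
 [481. 296.]
 [385. 330.]
 [253. 239.]
 [584. 265.]
 [523. 553.]]
```

```bash
python3 -m creep '[[[-0.5,0,4,0,0,0],[-0.5,0,4,0,0,0],[0,0,2,0,0,0],[0,0,1,0,0,0],[0,0,0,0,0,0],[0,0,0,0,0,0]]]'
python3 -m creep '[[[0,0,1,0,0,0],[0,0,0.5,0,0,0],[0,0,0.5,0,0,0],[0,0,0,0,0,0],[0,0,0,0,0,0]]]'
python3 -c "
from h import *
go([.5254,-.0334,.053],-7.5)
snap('scene','low2',(230,190,400,330),4.5)"
```

```text
time_s: 8.77
tool_pos: [0.5247, -0.0334, 0.0546]
eef_rot: [0.998, -0.066, -0.0, 0.0]
contact_force: [-0.6, 0.6, -4.2]
gripper_width: 0.234
time_s: 9.18
tool_pos: [0.5252, -0.0335, 0.0533]
eef_rot: [0.998, -0.066, 0.0, -0.0]
contact_force: [-1.0, -0.9, 6.2]
gripper_width: 0.231
t 9.18 pos [ 0.5252 -0.0335  0.0533] xyaw -7.5 F [-1.  -0.9  6.2] T [-0.02  0.35  0.09] w 0.231 q [-0.32  0.65  0.39  1.99 -0.44  0.58  0.24]
delta mm [ 0.2 -0.1  0.3]
rot deg [-0.01 -0.05 -0.01]
```

View pics/low2.png

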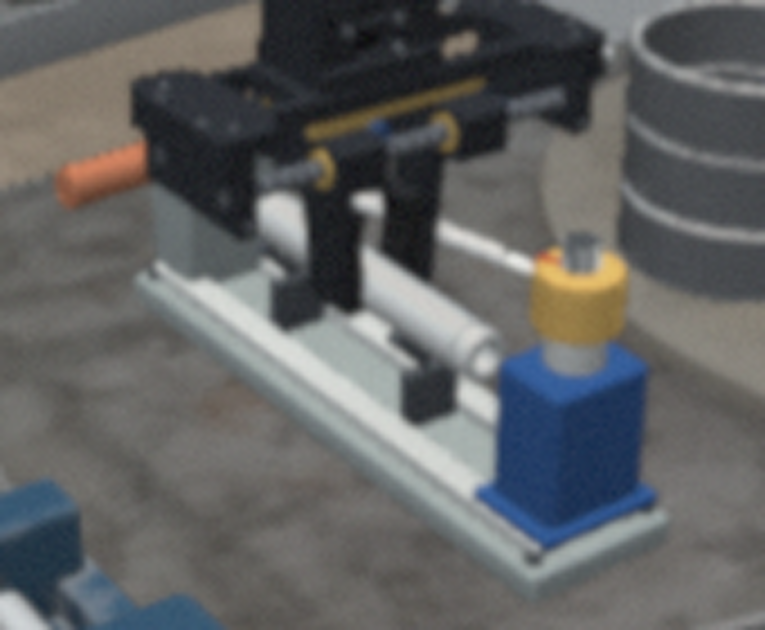

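Contact at the expected height: the bar sits in both rests, with its near end at about (483,355), between the points. Release and retreat.

```bash
python3 -m creep '[[[0,0,0,0,0,0],[0,0,0,0,0,0],[0,0,0,0,0,0],[0,0,0,0,0,0],[0,0,0,0,0,0]]]' -0.2
python3 -m creep '[[[0,0,-8,0,0,0],[0,0,-15,0,0,0],[0,0,-20,0,0,0],[0,0,-20,0,0,0],[0,0,-20,0,0,0],[0,0,-20,0,0,0],[0,0,-15,0,0,0],[0,0,0,0,0,0],[0,0,0,0,0,0]]]' -1
python3 -c "
from h import *
go([.509,-.158,.093],22)
snap('scene','rel',(230,190,400,330),4.5)"
```

```text
time_s: 9.65
tool_pos: [0.5248, -0.0333, 0.0527]
eef_rot: [0.998, -0.066, 0.0, 0.0]
contact_force: [-0.3, 0.4, -0.1]
gripper_width: 0.586
time_s: 10.4
tool_pos: [0.5252, -0.0332, 0.1714]
eef_rot: [0.998, -0.066, 0.001, -0.0]
contact_force: [0.0, -0.6, -0.1]
gripper_width: 0.998
t 10.4 pos [ 0.5252 -0.0332  0.1714] xyaw -7.5 F [ 0.  -0.6 -0.1] T [-0.09  0.06  0.  ] w 0.998 q [-0.43  0.46  0.52  1.95 -0.31  0.81  0.13]
delta mm [  0.2 125.8  78.3]
rot deg [-1.000e-02 -1.000e-01 -2.951e+01]
```

View pics/rel.png

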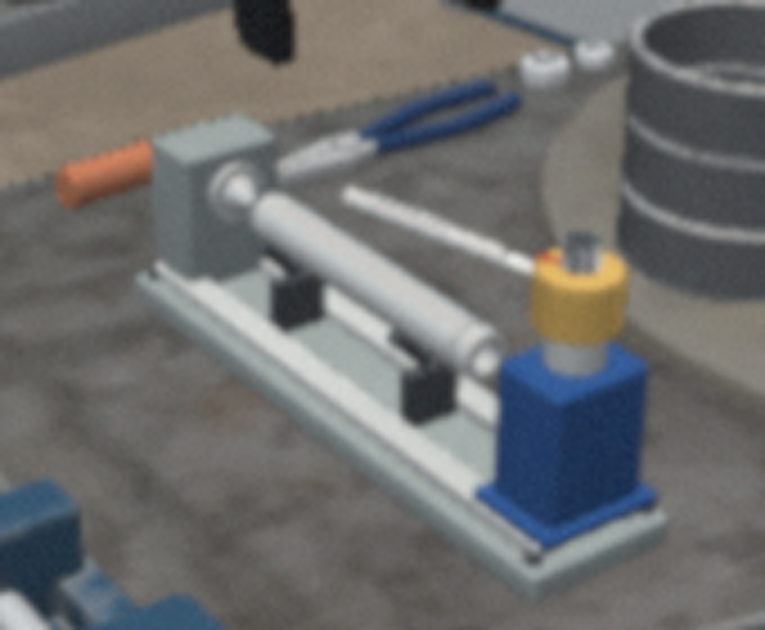

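```bash
python3 -m creep '[[[0,14,0,0,0,0],[0,16,0,0,0,0],[0,16,0,0,0,0],[0,16,0,0,0,0],[0,16,0,0,0,0],[0,16,0,0,0,0],[0,16,0,0,0,0],[0,16,0,0,0,0],[0,0,0,0,0,-6],[0,0,0,0,0,-6],[0,0,0,0,0,-6],[0,0,0,0,0,-6]]]'
python3 -m creep '[[[0,0,0,0,0,-5.5],[0,0,0,0,0,0],[0,0,0,0,0,0],[0,0,0,0,0,0],[0,0,0,0,0,0]]]'
python3 -c "
from h import *
go([.509,-.158,.094],22)
snap('scene','nut1',(250,130,410,270),4.5);snap('top','nut1t')"
```

```text
time_s: 11.45
tool_pos: [0.5073, -0.1581, 0.1693]
eef_rot: [0.989, 0.146, -0.001, -0.0]
contact_force: [0.0, 0.6, 0.2]
gripper_width: 1.001
time_s: 11.87
tool_pos: [0.508, -0.1582, 0.1703]
eef_rot: [0.982, 0.19, -0.0, -0.0]
contact_force: [-0.2, -0.8, 0.1]
gripper_width: 1.0
t 11.87 pos [ 0.508  -0.1582  0.1703] xyaw 21.9 F [-0.2 -0.8  0.1] T [-0.11  0.07 -0.01] w 1.0 q [-0.1   0.45  0.4   1.93 -0.24  0.81  0.82]
delta mm [ 1.   0.2 76.3]
rot deg [-0.02  0.04 -0.13]
```

View pics/nut1.png

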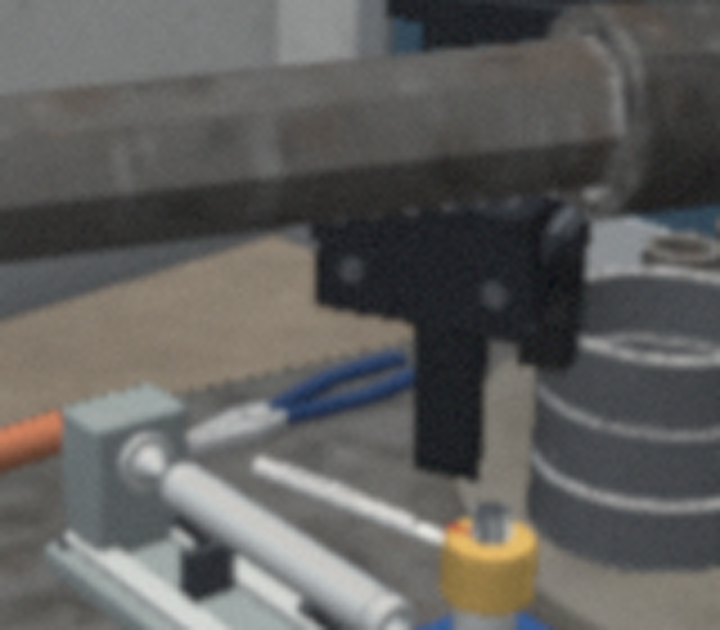

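View pics/nut1t.png

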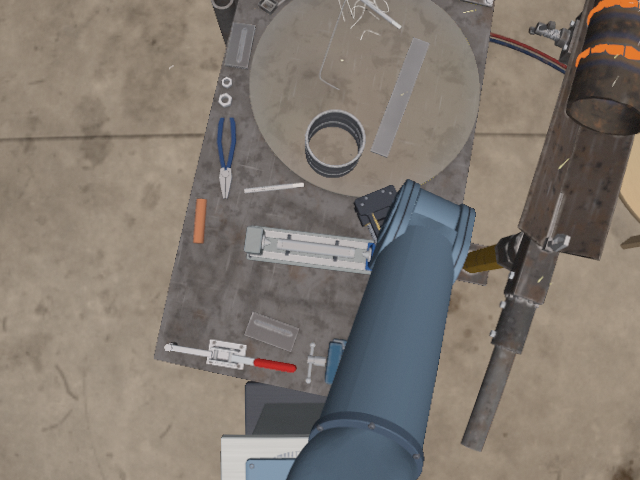

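```bash
python3 -m creep '[[[0.5,0.2,8,0,0,0],[0.5,0,12,0,0,0],[0,0,12,0,0,0],[0,0,12,0,0,0],[0,0,12,0,0,0],[0,0,10,0,0,0],[0,0,7,0,0,0],[0,0,3,0,0,0],[0,0,0,0,0,0],[0,0,0,0,0,0],[0,0,0,0,0,0]]]'
python3 -c "
from h import *
go([.509,-.158,.094],22)
snap('scene','nut2',(290,190,410,310),5)"
```

```text
time_s: 12.88
tool_pos: [0.5097, -0.1582, 0.0952]
eef_rot: [0.982, 0.191, 0.001, 0.0]
contact_force: [-0.1, -0.8, -0.7]
gripper_width: 1.001
t 12.88 pos [ 0.5097 -0.1582  0.0952] xyaw 22.0 F [-0.1 -0.8 -0.7] T [-0.09  0.02  0.04] w 1.001 q [-0.05  0.57  0.35  1.96 -0.31  0.66  0.87]
delta mm [-0.6 -0.5  1.2]
rot deg [ 0.03 -0.05 -0.02]
```

View pics/nut2.png

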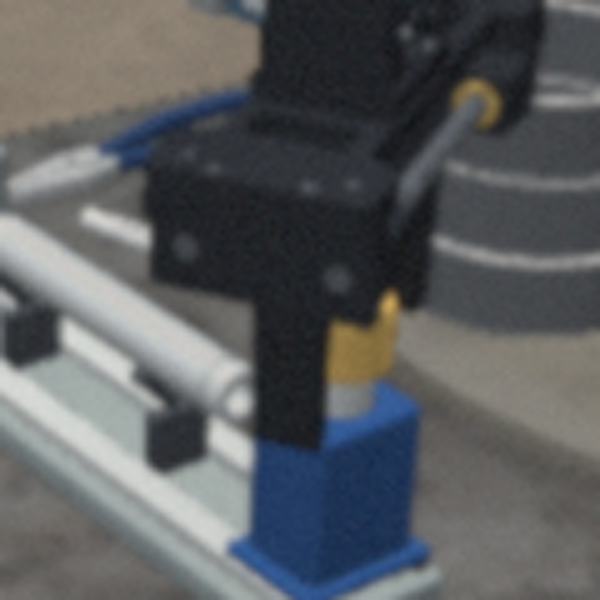

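```bash
python3 -m creep '[[[0,0,0,0,0,0],[0,0,0,0,0,0],[0,0,0,0,0,0],[0,0,0,0,0,0],[0,0,0,0,0,0],[0,0,0,0,0,0],[0,0,0,0,0,0],[0,0,0,0,0,0],[0,0,0,0,0,0]]]' 1 40
python3 -c "
from h import *
go([.509+.0058,-.158+.0436,.0952],22)
b=np.load('bed.npy');print(R.from_quat(ctrl.state()['eef_rot']).inv().apply(R.from_euler('z',b[2]).apply([0,1,0])))
snap('scene','nut3',(290,190,410,310),5)"
```

```text
time_s: 13.68
tool_pos: [0.5091, -0.1581, 0.0947]
eef_rot: [0.982, 0.191, -0.0, -0.0]
contact_force: [0.0, 0.1, 1.8]
gripper_width: 0.36
t 13.68 pos [ 0.5091 -0.1581  0.0947] xyaw 22.0 F [0.  0.1 1.8] T [ 0.04 -0.05  0.03] w 0.36 q [-0.05  0.57  0.35  1.96 -0.31  0.66  0.87]
delta mm [ 21.7 -38.4  -0.5]
rot deg [-0.01  0.02 -0.02]
[ 4.92338784e-01 -8.70403651e-01 -8.06698986e-05]
```

View pics/nut3.png

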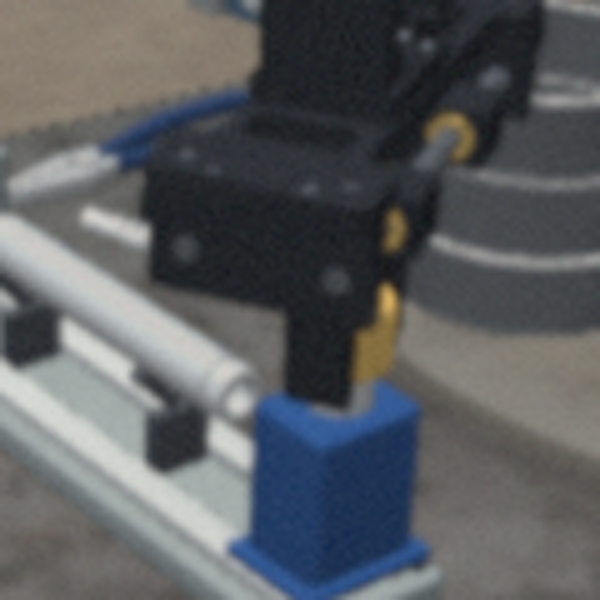

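```bash
python3 -m creep '[[[1.77,-3.13,0,0,0,0],[1.77,-3.13,0,0,0,0],[1.77,-3.13,0,0,0,0],[1.77,-3.13,0,0,0,0],[1.77,-3.13,0,0,0,0],[1.77,-3.13,0,0,0,0],[1.77,-3.13,0,0,0,0],[1.77,-3.13,0,0,0,0],[1.77,-3.13,0,0,0,0],[1.77,-3.13,0,0,0,0],[0,0,0,0,0,0],[0,0,0,0,0,0]]]'
python3 -c "
from h import *
go([.509+.0058,-.158+.0436,.0952],22)
snap('scene','p1',(230,190,400,330),4.5)"
```

```text
time_s: 14.73
tool_pos: [0.5137, -0.1225, 0.0947]
eef_rot: [0.982, 0.191, -0.0, 0.0]
contact_force: [-1.8, -5.8, -0.1]
gripper_width: 0.363
t 14.73 pos [ 0.5137 -0.1225  0.0947] xyaw 22.0 F [-1.8 -5.8 -0.1] T [-1.02  0.37 -0.04] w 0.363 q [-0.12  0.57  0.35  1.98 -0.31  0.65  0.81]
delta mm [ 4.  -7.1 -0.5]
rot deg [ 0.02  0.03 -0.02]
```

View pics/p1.png

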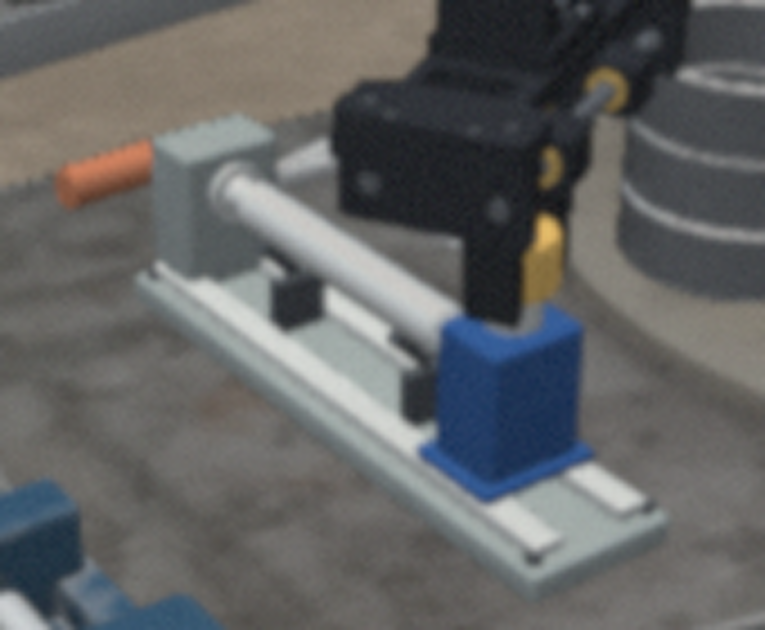

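The tailstock has moved about 36 mm and the bar is nearly on the head point (its far end, at (225,180), covers the cone). Continuing in small steps while watching the force.

```bash
python3 -m creep '[[[1,-1.75,0,0,0,0],[1,-1.75,0,0,0,0],[1,-1.75,0,0,0,0],[0.5,-0.87,0,0,0,0],[0,0,0,0,0,0],[0,0,0,0,0,0]]]'
python3 -m creep '[[[0.5,-0.87,0,0,0,0],[0.5,-0.87,0,0,0,0],[0,0,0,0,0,0],[0,0,0,0,0,0]]]'
python3 -c "
from h import *
go([.509+.0058,-.158+.0436,.0952],22)"
```

```text
time_s: 15.28
tool_pos: [0.5146, -0.1161, 0.0947]
eef_rot: [0.982, 0.19, -0.0, 0.0]
contact_force: [-2.7, -6.1, -0.1]
gripper_width: 0.359
time_s: 15.62
tool_pos: [0.5148, -0.1147, 0.0947]
eef_rot: [0.982, 0.19, -0.0, 0.001]
contact_force: [-2.9, -7.4, 1.0]
gripper_width: 0.362
t 15.62 pos [ 0.5148 -0.1147  0.0947] xyaw 21.9 F [-2.9 -7.4  1. ] T [-1.65  0.42  0.07] w 0.362 q [-0.14  0.57  0.35  1.98 -0.31  0.65  0.79]
delta mm [ 0.2 -0.3 -0.5]
rot deg [ 0.08  0.06 -0.07]
```

```bash
python3 -m creep '[[[0.5,-0.87,0,0,0,0],[0,0,0,0,0,0],[0,0,0,0,0,0]]]'
python3 -m creep '[[[0.5,-0.87,0,0,0,0],[0,0,0,0,0,0],[0,0,0,0,0,0]]]'
python3 -m creep '[[[0.5,-0.87,0,0,0,0],[0,0,0,0,0,0],[0,0,0,0,0,0]]]'
python3 -c "
from h import *
go([.509+.0058,-.158+.0436,.0952],22)
snap('scene','p2',(230,190,400,330),4.5)"
```

```text
time_s: 15.87
tool_pos: [0.5148, -0.1145, 0.0948]
eef_rot: [0.982, 0.19, -0.0, 0.001]
contact_force: [-2.5, -9.0, -0.2]
gripper_width: 0.359
time_s: 16.12
tool_pos: [0.5148, -0.1143, 0.0948]
eef_rot: [0.982, 0.19, -0.0, 0.002]
contact_force: [-3.1, -11.6, -0.3]
gripper_width: 0.356
time_s: 16.37
tool_pos: [0.5149, -0.114, 0.0948]
eef_rot: [0.982, 0.189, -0.001, 0.002]
contact_force: [-3.0, -13.8, -0.5]
gripper_width: 0.364
t 16.37 pos [ 0.5149 -0.114   0.0948] xyaw 21.8 F [ -3.  -13.8  -0.5] T [-2.78  0.55  0.03] w 0.364 q [-0.14  0.57  0.35  1.98 -0.3   0.65  0.78]
delta mm [-0.2  0.3 -0.4]
rot deg [ 0.22  0.1  -0.16]
```

View pics/p2.png

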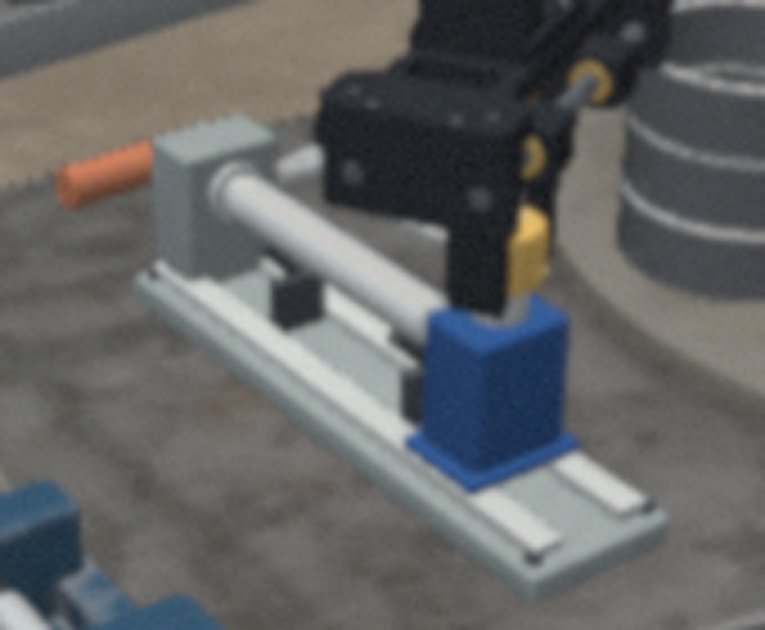

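```bash
python3 -m creep '[[[-1,1.7,0,0,0,0],[0,0,0,0,0,0],[0,0,0,0,0,0]]]'
python3 -m creep '[[[0,0,0,0,0,2],[0,0,0.04,0,0,4],[0,0,0.04,0,0,4],[0,0,0.04,0,0,4],[0,0,0.04,0,0,4],[0,0,0.04,0,0,4],[0,0,0.04,0,0,4],[0,0,0.04,0,0,4],[0,0,0.04,0,0,4],[0,0,0,0,0,0],[0,0,0,0,0,0]]]'
python3 -c "
from h import *
go([.5149,-.114,.0948],22)"
```

```text
time_s: 16.67
tool_pos: [0.5148, -0.1142, 0.0947]
eef_rot: [0.982, 0.19, -0.0, 0.001]
contact_force: [-2.1, -8.3, 1.2]
gripper_width: 0.362
time_s: 17.58
tool_pos: [0.5144, -0.1143, 0.0944]
eef_rot: [0.994, -0.106, -0.0, 0.001]
contact_force: [-3.9, -8.0, 2.8]
gripper_width: 0.359
t 17.58 pos [ 0.5144 -0.1143  0.0944] xyaw -12.1 F [-3.9 -8.   2.8] T [-1.91  0.79 -0.03] w 0.359 q [-0.26  0.6   0.51  1.99 -0.45  0.67  0.32]
delta mm [ 0.4 -0.4 -0.4]
rot deg [  0.14   0.07 -34.13]
```

```bash
python3 -m creep '[[[0,0,0.04,0,0,4],[0,0,0.04,0,0,4],[0,0,0.04,0,0,4],[0,0,0.04,0,0,4],[0,0,0.04,0,0,4],[0,0,0.04,0,0,4],[0,0,0.04,0,0,4],[0,0,0.04,0,0,4],[0,0,0.04,0,0,4],[0,0,0.04,0,0,4],[0,0,0,0,0,0],[0,0,0,0,0,0]]]' >/dev/null
python3 -c "
from h import *
go([.5149,-.114,.0948],-12)
snap('scene','t1',(310,200,370,260),9)"
```

```text
t 18.58 pos [ 0.5141 -0.1141  0.094 ] xyaw -52.1 F [-5.9 -8.1  4.7] T [-1.75  1.19 -0.01] w 0.361 q [-0.38  0.65  0.69  1.99 -0.62  0.72 -0.22]
delta mm [ 0.5 -0.7 -0.8]
rot deg [  0.16   0.   -40.13]
```

View pics/t1.png

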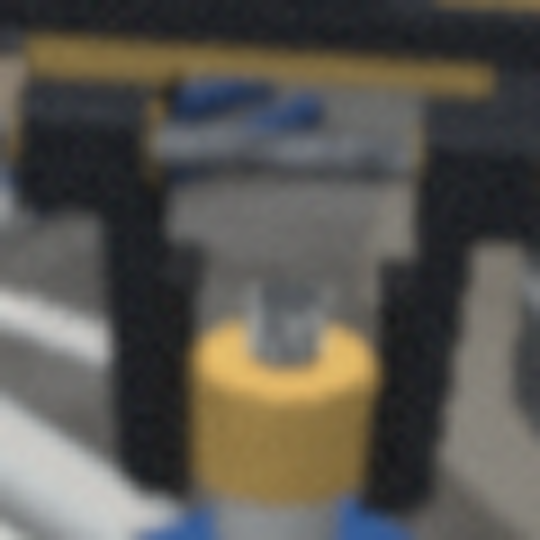

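```bash
python3 -m creep '[[[0,0,0,0,0,4],[0,0,0,0,0,4],[0,0,0,0,0,4],[0,0,0,0,0,4],[0,0,0,0,0,4],[0,0,0,0,0,0],[0,0,0,0,0,0]]]' >/dev/null
python3 -c "
from h import *
go([.5149,-.114,.0948],-12)"
python3 -m creep '[[[0,0,0,0,0,4],[0,0,0.03,0,0,4],[0,0,0.03,0,0,4],[0,0,0,0,0,0],[0,0,0,0,0,0]]]' >/dev/null
python3 -c "
from h import *
go([.5149,-.114,.0948],-12)"
```

```text
t 19.22 pos [ 0.5139 -0.1138  0.0939] xyaw -72.1 F [-4.9 -7.4  4. ] T [-1.56  1.29 -0.09] w 0.365 q [-0.44  0.68  0.77  2.   -0.7   0.75 -0.5 ]
delta mm [ 0.5 -0.9 -0.9]
rot deg [ 1.700e-01 -1.000e-02 -6.011e+01]
t 19.63 pos [ 0.5139 -0.1137  0.0938] xyaw -84.1 F [-5.3 -7.   3. ] T [-1.5   1.33 -0.05] w 0.359 q [-0.48  0.71  0.82  2.   -0.75  0.77 -0.67]
delta mm [ 0.4 -1.  -1. ]
rot deg [ 1.700e-01 -1.000e-02 -7.211e+01]
```

```bash
for i in 1 2; do python3 -m creep '[[[0,0,0.02,0,0,4],[0,0,0.02,0,0,4],[0,0,0.02,0,0,4],[0,0,0,0,0,0],[0,0,0,0,0,0]]]' >/dev/null
python3 -c "
from h import *
go([.5149,-.114,.0948],-12)"; done
```

```text
t 20.05 pos [ 0.5138 -0.1136  0.0937] xyaw -96.1 F [-6.7 -6.2  4.5] T [-1.38  1.32 -0.01] w 0.358 q [-0.51  0.73  0.87  2.   -0.8   0.8  -0.84]
delta mm [ 0.3 -1.1 -1.1]
rot deg [ 1.70e-01 -2.00e-02 -8.41e+01]
t 20.47 pos [ 0.5161 -0.1141  0.094 ] xyaw -108.0 F [-0.6 -8.6 -1.6] T [-1.84  0.04  0.55] w 0.358 q [-0.54  0.76  0.92  2.   -0.84  0.82 -1.01]
delta mm [ 0.3  1.2 -0.8]
rot deg [ 4.000e-02 -3.100e-01 -9.598e+01]
```

```bash
python3 -c "
from h import *
snap('scene','t2',(290,190,380,270),8)"
```

```text
(no output)
```

View pics/t2.png

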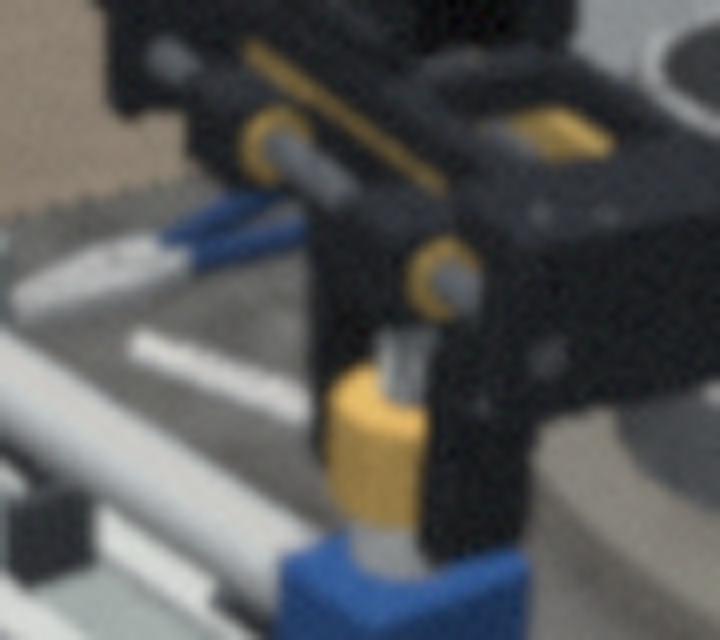

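```bash
python3 -m creep '[[[0,0,0,0,0,2],[0,0,0,0,0,2],[0,0,0,0,0,0],[0,0,0,0,0,0]]]' >/dev/null
python3 -c "
from h import *
go([.5149,-.114,.0948],-12)"
```

```text
t 20.85 pos [ 0.5167 -0.1145  0.0941] xyaw -111.9 F [ 2.4 -9.6 -2.9] T [-2.07 -0.36  0.83] w 0.363 q [-0.54  0.77  0.94  2.   -0.86  0.83 -1.06]
delta mm [ 0.2  1.9 -0.7]
rot deg [-1.000e-02 -4.100e-01 -9.992e+01]
```

```bash
for i in 1 2 3; do python3 -m creep '[[[0,0,0,0,0,-2],[0,0,0,0,0,-2],[0,0,0,0,0,0],[0,0,0,0,0,0]]]' >/dev/null
python3 -c "
from h import *
go([.5149,-.114,.0948],-12)"; done
```

```text
t 21.18 pos [ 0.5168 -0.1143  0.0942] xyaw -108.0 F [ 2.  -9.9 -4. ] T [-1.91 -0.46  0.09] w 0.368 q [-0.53  0.76  0.92  2.   -0.84  0.82 -1.01]
delta mm [ 0.3  1.9 -0.6]
rot deg [-6.000e-02 -3.700e-01 -9.604e+01]
t 21.52 pos [ 0.5168 -0.1142  0.0942] xyaw -104.0 F [ 2.4 -8.8 -3.7] T [-1.83 -0.44  0.07] w 0.362 q [-0.53  0.75  0.91  2.   -0.83  0.81 -0.95]
delta mm [ 0.3  1.9 -0.6]
rot deg [-6.000e-02 -3.500e-01 -9.204e+01]
t 21.85 pos [ 0.5169 -0.114   0.0942] xyaw -100.0 F [ 3.5 -9.3 -2.5] T [-1.77 -0.44  0.1 ] w 0.36 q [-0.52  0.74  0.89  2.   -0.81  0.8  -0.89]
delta mm [ 0.3  1.9 -0.6]
rot deg [-5.000e-02 -3.300e-01 -8.803e+01]
```

```bash
python3 -m creep '[[[0,0,-0.02,0,0,-4],[0,0,-0.02,0,0,-4],[0,0,-0.02,0,0,-4],[0,0,-0.02,0,0,-4],[0,0,-0.02,0,0,-4],[0,0,-0.02,0,0,-4],[0,0,-0.02,0,0,-4],[0,0,-0.02,0,0,-4],[0,0,-0.02,0,0,-4],[0,0,-0.02,0,0,-4],[0,0,0,0,0,0]]]' >/dev/null
python3 -c "
from h import *
go([.5149,-.114,.0948],-12)"
python3 -m creep '[[[0,0,-0.02,0,0,-4],[0,0,-0.02,0,0,-4],[0,0,-0.02,0,0,-4],[0,0,-0.02,0,0,-4],[0,0,-0.02,0,0,-4],[0,0,-0.02,0,0,-4],[0,0,-0.02,0,0,-4],[0,0,-0.02,0,0,-4],[0,0,-0.02,0,0,-4],[0,0,-0.02,0,0,-4],[0,0,0,0,0,0],[0,0,0,0,0,0]]]' >/dev/null
python3 -c "
from h import *
go([.5149,-.114,.0948],-12)
snap('scene','e1',(290,190,380,270),8);snap('scene','e2',(230,190,400,330),4.5)"
```

```text
t 22.77 pos [ 0.5166 -0.1125  0.0944] xyaw -59.9 F [ 1.5 -5.8 -1.3] T [-0.97 -0.31  0.09] w 0.356 q [-0.41  0.66  0.72  1.99 -0.65  0.73 -0.33]
delta mm [ 0.5  2.2 -0.4]
rot deg [ -0.06  -0.15 -47.86]
t 23.77 pos [ 0.5154 -0.1115  0.0944] xyaw -20.2 F [-1.9 -0.7  6.5] T [-0.14  0.47  0.06] w 0.363 q [-0.28  0.6   0.54  1.99 -0.49  0.68  0.21]
delta mm [ 0.4  2.5 -0.4]
rot deg [-0.07  0.03 -8.16]
```

View pics/e1.png

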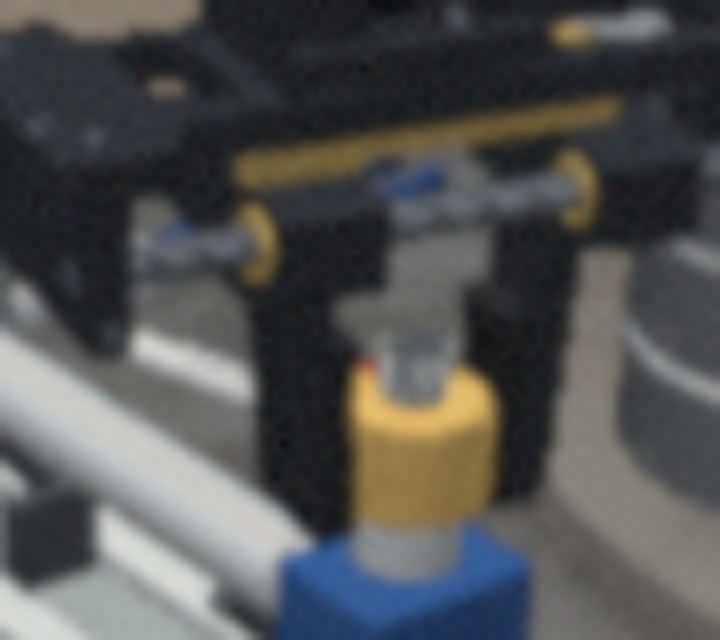

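View pics/e2.png

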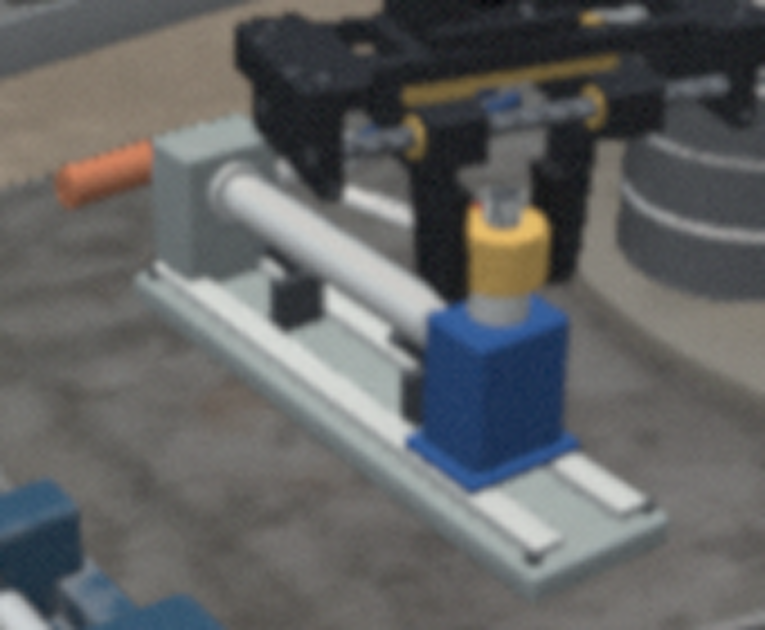

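Run:
```python
from h import *
c=capture('scene');t=capture('top')
az=lambda m,o:np.degrees(np.arctan2(*(m-o)[1::-1]))
f=lambda x,y,s,ox,oy:((x+.5)/s-.5+ox,(y+.5)/s-.5+oy)
# initial, top
m=pos(t,*f(628,190,4.5,235,215),.122);o=pos(t,*f(668,174,4.5,235,215),.122);print("init top",az(m,o),m-o,o)
# initial, scene rel
o1=np.array([.5089,-.1583,.122]);m1=pos(c,*f(545,257,4.5,230,190),.123);print("init scene",az(m1,o1),m1-o1, (proj(c,o1)-[230,190])*4.5)
b=np.load('bed.npy')
o2=o1+R.from_euler('z',b[2]).apply([0,.0445,0])
m2=pos(c,*f(367,365,8,290,190),.1225);print("now",az(m2,o2),m2-o2,(proj(c,o2)-[290,190])*8)
for a in (60,70,80,90,100,110): print(a,((proj(c,o2+.0165*np.array([np.cos(np.radians(a)),np.sin(np.radians(a)),0]))-[290,190])*8).round())
```

```text
init top 111.2317121111116 [-0.00639625  0.01646349  0.        ] [ 0.50923752 -0.15721786  0.122     ]
init scene 121.9604187214303 [-0.00757706  0.01214449  0.001     ] [[582.63763088 262.85859852]]
now 93.32523789103436 [-0.00081896  0.01409538  0.0005    ] [[414.86720363 384.82223263]]
60 [[392. 351.]]
70 [[380. 352.]]
80 [[368. 355.]]
90 [[358. 359.]]
100 [[349. 363.]]
110 [[343. 368.]]
```

```bash
python3 -m creep '[[[0,0,0,0,0,0],[0,0,0,0,0,0],[0,0,0,0,0,0],[0,0,0,0,0,0],[0,0,0,0,0,0],[0,0,0,0,0,0]]]'
python3 -c "
from h import *
go([.5149,-.114,.0948],-20)
print(ctrl.state()['qvel'].round(4))
snap('top','fin')"
```

```text
time_s: 24.47
tool_pos: [0.5154, -0.1115, 0.0943]
eef_rot: [0.985, -0.175, -0.0, -0.0]
contact_force: [-1.7, -0.8, 5.3]
gripper_width: 0.361
t 24.47 pos [ 0.5154 -0.1115  0.0943] xyaw -20.1 F [-1.7 -0.8  5.3] T [-0.09  0.55  0.09] w 0.361 q [-0.29  0.6   0.54  1.99 -0.49  0.68  0.21]
delta mm [ 0.4  2.5 -0.5]
rot deg [-0.05  0.04 -0.14]
[ 0.0025 -0.0003 -0.0001  0.      0.0003 -0.0007 -0.0001]
```

View pics/fin.png

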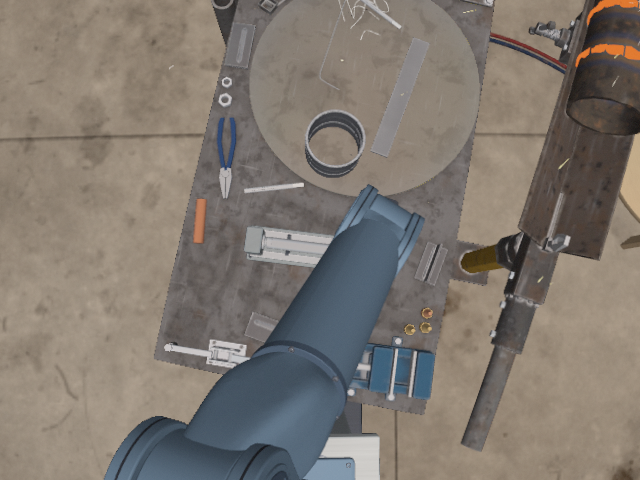

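The other parts on the table are where they started: copper bar at (200,220), T sample at (431,262), nozzles near (420,325). The arm is still and gripping the nut, so I am handing in.

```bash
python3 -c "
from bench import job
print(job.sign_off())"
```

```text
the job is handed in; nothing more can be done
None
```

The job is handed in at about 24.5 s. As far as my checks show it is done, but sign-off gives no verdict.

- **Bar and tailstock:** The steel bar lies in both V rests. I slid the tailstock about 44.5 mm by the nut until the push force climbed to 14 N with almost no movement. I took that as the bar held between both points. The last close-up shows the tailstock where I pushed it.
- **Nut:** I turned it clockwise until it bottomed out after about 118–124°, where the wrist torque jumped to 0.55 N m and then 0.83 N m. I then backed it off about 90° without letting go.
- **Final state:** The arm is still, gripping the nut at a 40 N setting with the fingers stopped on it. The copper bar, T sample, nozzles, pliers and soapstone look unmoved in the last top view. The practice plate was partly hidden by the arm there.

**Where checks disagreed:**
- The pads slipped about 12° and 2 mm on the nut at the stop, so the tool angle alone does not give the nut angle.
- The red mark puts the nut about 90–95° open, which agrees with the torque reading. The two cameras differed by about 11° on the mark's starting direction, so allow ±10°. The accepted range is 70–110°.

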